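Park the piston in bay three

TASK

The engine piston goes in the third bay of the rack, counted from the end where the red block stands. Run a fingertip along the back rail from that end, pressing the yellow sprung dome of the first, second and third bay in turn and leaving the fourth unpressed; then, with the fingertips only, push the piston along the tray to that third bay and on into it until it is home against the back rail. Never lift or tip the piston over, and leave the things lying round the rack alone.

Things in the scene. Friction and masses are not known exactly. Their poses are not given: they have to be found in the camera images.
- rack: Fixed plywood piston rack, four bays in a row open to the front. Origin: on the bench, midway along the bays, at the noses of the divider fins; x points into the bays (away from the robot, up to 0.2 rad askew), y left along the rack, z up ('rack x, y' below). Bays are 64 mm wide, 60 mm deep, centred on rack y = 0.108, 0.036, -0.036, -0.108. Heights below are above the bench.
- fins (a point): Nose of the middle fin, at its top (rack x = 0, y = 0, 22 mm high). Five plywood fins, 8 mm thick, 22 mm high, with rounded noses at rack x = 0, stand at rack y = -0.144, -0.072, 0, 0.072, 0.144 and divide the bays.
- rail (a point): Middle of the top of the aluminium back rail, 34 mm high, rack x = 0.060 to 0.100, y = -0.152 to 0.152. It closes the bays at the back and carries one yellow sprung dome behind each bay. A tall teal cabinet stands on the bench to the right (about x > 0.64, y < -0.27 from the robot base): keep the arm clear of it.
- tray (a point): Floor of the tray, centre line, in front of the middle of the bays (rack x = -0.030, y = 0; floor 4 mm high, also in the bays). The tray is 60 mm wide, from the fin noses to a low aluminium lip at rack x = -0.066 to -0.060, 10 mm high.
- infeed (a point): Floor of the infeed, the tray's continuation on the right, where the piston waits (rack x = -0.030, y = -0.195). It is open at its right end, rack y = -0.238; instead of bays it has a plain guide 22 mm high at rack x = 0 to 0.008. It is no bay.
- piston: Bare metal engine piston, upright, round, 54 mm across and 48 mm high, about 0.2 kg, with a dark pin hole in its side. Origin: centre of its underside, 4 mm above the bench when it stands in the rack; z up. Starts in the infeed at the right of the tray, at rack y = -0.20 to -0.125. Home against the back rail its centre is at about rack x = 0.033.
- red_block: Red painted fixed block, 30x30x34 mm, beyond one end of the back rail: the end from which bays are counted. Origin: centre of its underside. It stands at rack x = 0.080 and y = 0.170 or -0.170.
- grey_block: The same block in grey, at the other end of the rail.
- plunger_a (a joint): Travel (m) of the yellow sprung dome of the leftmost bay: 0 up, 0.007 fully down, pressed beyond 0.003; springs back. Centre at rack x = 0.080, y = 0.108. Ball cap of 18 mm radius, its top 42 mm above the bench (8 mm above the rail), 30 mm across at the rail. About 1 N starts it, 2 N at 0.003, 3.6 N fully down. Press from above or run over it sideways.
- plunger_b (a joint): Travel (m) of the yellow sprung dome of the second bay from the left: 0 up, 0.007 fully down, pressed beyond 0.003; springs back. Centre at rack x = 0.080, y = 0.036. Ball cap of 18 mm radius, its top 42 mm above the bench (8 mm above the rail), 30 mm across at the rail. About 1 N starts it, 2 N at 0.003, 3.6 N fully down. Press from above or run over it sideways.
- plunger_c (a joint): Travel (m) of the yellow sprung dome of the third bay from the left: 0 up, 0.007 fully down, pressed beyond 0.003; springs back. Centre at rack x = 0.080, y = -0.036. Ball cap of 18 mm radius, its top 42 mm above the bench (8 mm above the rail), 30 mm across at the rail. About 1 N starts it, 2 N at 0.003, 3.6 N fully down. Press from above or run over it sideways.
- plunger_d (a joint): Travel (m) of the yellow sprung dome of the rightmost bay: 0 up, 0.007 fully down, pressed beyond 0.003; springs back. Centre at rack x = 0.080, y = -0.108. Ball cap of 18 mm radius, its top 42 mm above the bench (8 mm above the rail), 30 mm across at the rail. About 1 N starts it, 2 N at 0.003, 3.6 N fully down. Press from above or run over it sideways.
- bearing: small ball bearing, 40 mm across, 14 mm high, lying flat left of the rack; leave alone. Origin: centre of its underside.
- lock_nut: steel lock nut, 36x41x16 mm, lying behind the infeed at the rack's right end; leave alone. Origin: centre of its underside.
- spanner: steel combination spanner, 31x200x9 mm, lying right of the rack; leave alone. Origin: centre of its underside.
- box: small blue carton, 55x85x35 mm, left of the rack; leave alone. Origin: centre of its underside.
Things that resemble listed ones, but are neither listed nor needed, are in the scene too. Leave any purple look-alike of the piston alone.

How it is judged:
On the way, in this order (a step that is already met when the one before it is completed fails the run):
1. first dome from the red block pressed (((y of red_block in the frame of rack above 0 m and value of joint plunger_a above 0.003 m) or (y of red_block in the frame of rack below 0 m and value of joint plunger_d above 0.003 m))), for 0.05 s.
2. then the second dome pressed (((y of red_block in the frame of rack above 0 m and value of joint plunger_b above 0.003 m) or (y of red_block in the frame of rack below 0 m and value of joint plunger_c above 0.003 m))), for 0.05 s.
3. then the third dome pressed (((y of red_block in the frame of rack above 0 m and value of joint plunger_c above 0.003 m) or (y of red_block in the frame of rack below 0 m and value of joint plunger_b above 0.003 m))), for 0.05 s.
4. then the piston pushed home into the third bay (((y of red_block in the frame of rack above 0 m and y of piston in the frame of rack between -0.048 and -0.024 m) or (y of red_block in the frame of rack below 0 m and y of piston in the frame of rack between 0.024 and 0.048 m)) and x of piston in the frame of rack above 0.0265 m and angle between piston's own z axis and vertical below 0.1 rad and height (world z) of piston below 0.01 m), for 0.2 s.
At the end, for the whole second after the job is handed in: The piston stands upright on the rack's floor (tilt under 0.1 rad) at rest in the third bay from the red block, its centre within 12 mm of the bay's middle line and no more than about 6 mm short of touching the back rail (all of step 4 and linear speed of piston below 0.01 m/s).
It fails at once if the fourth dome from the red block is pressed (more than 3 mm) ((y of red_block in the frame of rack above 0 m and value of joint plunger_d above 0.003 m) or (y of red_block in the frame of rack below 0 m and value of joint plunger_a above 0.003 m)).
It fails at once if the piston is lifted (more than 16 mm off the rack's floor) or tipped over (more than 0.5 rad) (height (world z) of piston above 0.02 m or angle between piston's own z axis and vertical above 0.5 rad).
It fails at once if a bystander (bearing, lock nut, spanner, carton) is moved by more than 15 mm (distance of any of bearing, lock_nut, spanner, box from where it was at the start of the episode above 0.015 m).
It also fails if it takes over 64 s, if anything falls off the work surface, if the arm or the gripper's body presses on something with over 40 N, if the wrist force passes 120 N, or if a joint passes its speed limit or range.

ROBOT

A 6-joint arm with a two-finger parallel gripper is mounted at the origin on a cart in front of the work surface, level with it; the furniture and walls round the work are solid. World frame = base frame: x ahead of the robot, y to its left, z up, the work surface at z = 0. Lengths are in m, angles in rad, forces in N, time in s.
With the tool pointing down it reaches from about 0.35 to 0.975 m from the base axis. Payload 4.9 kg.
Tool frame: the origin (TCP) lies on the mounting face of the last link; the fingertips stand 173 mm ahead of it and the grasp point (between the pads) lies 155 mm ahead of it; x points along the fingers, z is the direction in which the jaws open and shut, and the axes are right-handed (so a half turn about x gives the same grasp; the last joint's range is limited). The gripper opens to 85 mm and grips with 20 to 120 N. Pads are 22 mm wide; open, the fingers measure 114 mm over their backs; the gripper's body (76 mm by 85 mm) begins 54 mm behind the grasp point. The pads swing forward as they close: fully open they stand 13 mm farther back than shut.
Start: joints at [-1.412, 0.053, 1.613, -0, 1.476, -0.119], TCP at [0.171, -0.601, 0.405] pointing down, gripper open.
Joint ranges: [-3.01, 3.01], [-1.01, 2.22], [0.06, 2.58], [-1.02, 4.17], [0.09, 2.62], [-3.14, 3.14]. Speed limits (rad/s): [2.57, 2.57, 3.14, 3.14, 3.14, 3.14].

INTERFACE

Orientations are given as a rotation vector (axis times angle).
In Python, from station import get_obs, get_image, get_calibration, finish_job, look_for, masks_of, tip_of gives the robot as it stands.
- The arm moves only by the tool carry_out, never from a script. Its argument "increments" is a list of rows, each a list of 3 entries, a list of its own where there are three numbers: the turn, a rotation vector about the world's x, y, z in units of 0.1 rad (1.0 is 0.1 rad), then the shift along the world's x, y, z in units of 20 mm (1.0 is 20 mm), then the opening, from 0 (shut) to 1 (fully open). A call has 1 to 8 rows; each row shifts and turns the pose as measured when the row begins; what a row does not reach is not made up. A row lasts 1/10 s, in which the tool goes at most 50 mm and 8.59 degrees, less where a joint would pass 70% of its speed; a pose out of reach is approached as far as the arm can. A call with a number of a shift or a turn outside -1 to 1 is refused whole. A call with a gripper value outside its range is refused whole. The fingers move at their own pace and stop on an object; "squeeze" is the grip in N (left out, the last holds). Time passes only in rows, so rows that do not move let the fingers close. It gives the time, the measured TCP pose, the force and the opening at its end, in the units of the state.
- get_obs(): the state, without advancing time (a new reading comes with each control period).
- get_image(name): name is "side" or "top" or "wrist"; returns (picture, depth): 420x560x3 uint8, blue, green, red; 420x560 float32, m along the optical axis (not along the pixel's ray), 0 where there is no reading.
- get_calibration(name): a dict with "fx", "fy", "cx", "cy" (pixels), "k1" (the pictures are not rectified: a ray, as slopes to the right and down, at radius r is drawn at 1 + k1 r^2 times it, then the intrinsics apply), "position" and "orientation" of the camera in the world. Camera axes: x right, y down, z forward; pixel columns grow to the right and rows downward; lengths in m; the calibration is good to about 2 mm. A picture is of the moment at which its call begins: read the wrist's pose just before it. get_calibration takes no time and is no camera call; for the wrist camera it gives the pose at the moment of the call.
- finish_job(): hands the job in, once; it reports no verdict.
Trained networks look in the newest picture that a camera, given by its name, has taken for a name from the list of things; names that differ only in an ending like _2 or _b are one class to them, and where a whole thing is asked for, a point or a joint stands for the part that bears it (a point fixed in the world has none). Each returns a list of dicts, best first, with "p" (0 to 1); they miss things now and then, are a little off and sometimes report something else, mostly with a low value. They report only what shows in the picture. A call takes as long as a camera call. They do not tell look-alikes from the thing itself.
- look_for(camera, query): "centre" ([column, row] in pixels, amid what is visible of it).
- masks_of(camera, query): "region" (420x560 bool, what is visible of it) and "centre" ([column, row] in pixels, amid what is visible of it).
- tip_of(camera, query): "centre" ([column, row] in pixels: a listed point, or the origin of a listed thing).
The state is a dict: "t": time; "q": joint angles; "dq": joint speeds; "effort": joint torques, N m; "tool_pos": TCP position; "tool_rot": TCP orientation; "contact_force": force on the tool from outside, world axes, zero at the start; "wrist_torque": the same for the moment, N m; "opening": finger opening in m.
Only numpy, scipy, OpenCV 4.12 (cv2) and the standard library are available. Lean on these libraries where they do the work, as an engineer would, in place of code of your own. Each camera call takes 0.05 s, during which the arm holds its last target.

## Working session

There is one attempt and no reset: what is moved stays moved. The work goes in short steps, Python scripts to look and compute and a tool call to move; the robot and the scene stay as the last step left them, time stands still between calls to the robot, and variables do not carry over. Pictures are saved under pics/ and viewed, and the job is handed in when it is done.

Besides the shell and the picture viewer there is one more tool, called as name(argument=value, ...) on one line, values as JSON. carry_out: Moves the arm, as the interface text tells. Shifts and turns lie within -1 to 1; 1 stands for 20 mm of shift or 0.1 rad of turn. Its arguments: {"type":"object","properties":{"increments":{"type":"array","items":{"type":"array"}},"squeeze":{"type":"number"}},"required":["increments"]}

```bash
ls; mkdir -p pics; cat > h.py <<'E'
import numpy as np,cv2
from scipy.spatial.transform import Rotation as R
from station import *
def ray(c,u,v):
    x=(u-c['cx'])/c['fx'];y=(v-c['cy'])/c['fy']
    k=c['k1'];a,b=x,y
    for _ in range(20):
        r2=a*a+b*b;a=x/(1+k*r2);b=y/(1+k*r2)
    return np.array([a,b,1.])
def rot(c):
    o=np.array(c['orientation'],float)
    return o if o.shape==(3,3) else R.from_rotvec(o).as_matrix()
def onz(c,u,v,z):
    d=rot(c)@ray(c,u,v);p=np.array(c['position']);return p+d*(z-p[2])/d[2]
def at(c,u,v,dep):
    return np.array(c['position'])+rot(c)@(ray(c,u,v)*dep)
def proj(c,P):
    q=rot(c).T@(np.array(P)-c['position']);a,b=q[0]/q[2],q[1]/q[2];f=1+c['k1']*(a*a+b*b)
    return c['fx']*a*f+c['cx'],c['fy']*b*f+c['cy']
E
python3 - <<'E'
from h import *
for n in('top','side'):
    im,d=get_image(n);cv2.imwrite(f'pics/{n}0.png',im);c=get_calibration(n);print(n,c)
    for q in ('piston','red_block','grey_block','fins','rail','tray','infeed','plunger_a'):
        f=tip_of if q not in('plunger_a',) else look_for
        print(q,[(np.round(x['centre']).tolist(),round(x['p'],2)) for x in f(n,q)[:5]])
o=get_obs();print(o['t'],o['tool_pos'],o['tool_rot'],o['contact_force'])
E
```

```text
pics
top {'fx': 418.8930616403808, 'fy': 418.8930616403808, 'cx': 280.6606970119248, 'cy': 214.0782631690756, 'k1': 0.036508944002494596, 'position': array([0.43279172, 0.02299873, 1.29077826]), 'orientation': array([-2.17429943,  2.16510184, -0.08860976])}
piston [([313.0, 257.0], 0.77), ([301.0, 219.0], 0.54), ([281.0, 253.0], 0.47), ([203.0, 190.0], 0.16)]
red_block [([312.0, 185.0], 0.64)]
grey_block [([202.0, 193.0], 0.68)]
fins [([254.0, 211.0], 0.96)]
rail [([254.0, 187.0], 0.79)]
tray [([259.0, 225.0], 0.66)]
infeed [([319.0, 218.0], 0.82), ([145.0, 209.0], 0.47)]
plunger_a [([220.0, 188.0], 0.48), ([291.0, 184.0], 0.37)]
side {'fx': 471.8222630179036, 'fy': 471.8222630179036, 'cx': 288.13807475302326, 'cy': 209.43077055669218, 'k1': -0.014456642428969916, 'position': array([ 0.62019104, -0.82006871,  1.26495825]), 'orientation': array([-2.50979069, -0.13878187,  0.03196972])}
piston [([282.0, 244.0], 0.63), ([253.0, 222.0], 0.55)]
red_block [([308.0, 273.0], 0.63), ([318.0, 249.0], 0.5)]
grey_block [([322.0, 171.0], 0.62)]
fins [([289.0, 156.0], 0.69), ([292.0, 203.0], 0.64)]
rail [([318.0, 204.0], 0.83)]
tray [([285.0, 208.0], 0.63)]
infeed [([279.0, 257.0], 0.95)]
plunger_a []
0.9 [ 0.17139873 -0.60103418  0.40473326] [ 1.00215009  1.32787178 -1.00217725] [0.11110133 0.46210415 0.3763704 ]
```

View pics/top0.png

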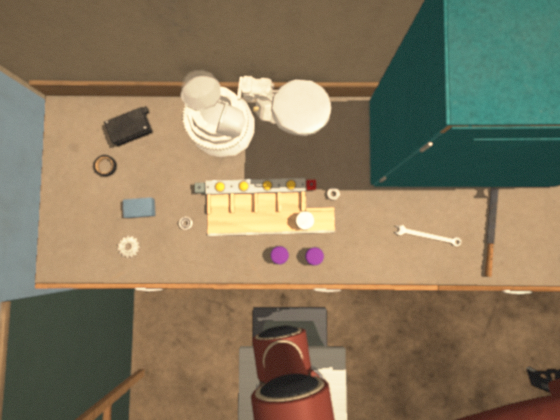

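View pics/side0.png

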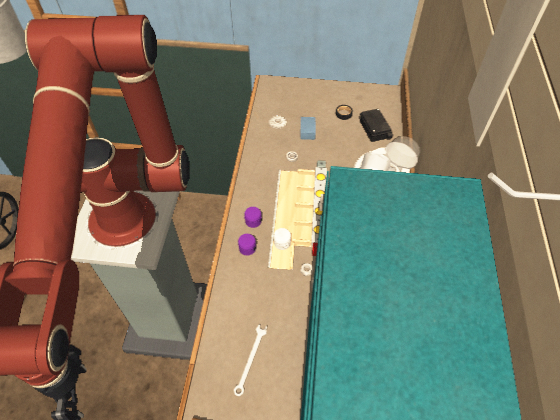

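```bash
python3 - <<'E'
import cv2
a=cv2.imread('pics/top0.png')[150:290,130:360];cv2.imwrite('pics/topc.png',cv2.resize(a,None,fx=3.4,fy=3.4,interpolation=cv2.INTER_CUBIC))
a=cv2.imread('pics/side0.png')[120:310,210:400];cv2.imwrite('pics/sidec.png',cv2.resize(a,None,fx=3.1,fy=3.1,interpolation=cv2.INTER_CUBIC))
E
```

```text
(no output)
```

View pics/topc.png

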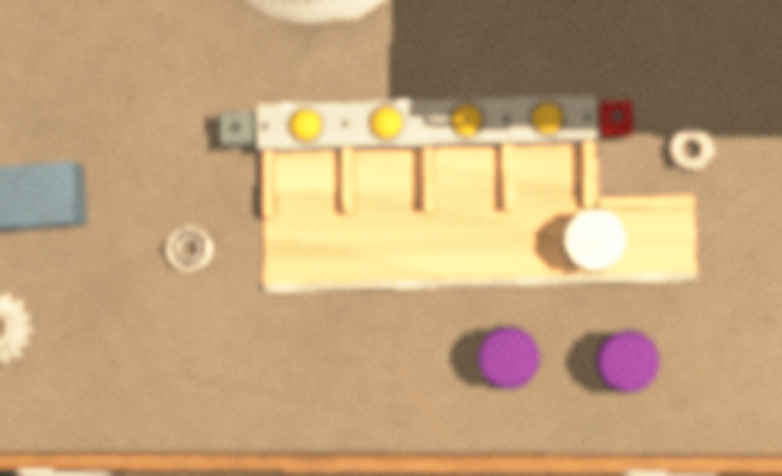

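View pics/sidec.png

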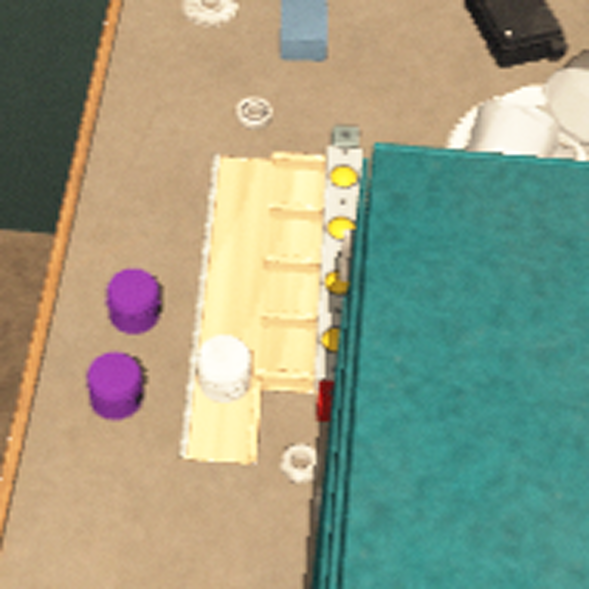

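The red block is at the right end (top crop 617,118; top image 312,185), so the order is d, c, b and the target bay is y=+0.036. Piston candidates in the top view are the bare metal one in the tray (304,220) and two purple look-alikes at (279,255) and (314,256). I choose the metal one. Next I'll fit the rack pose.

```bash
python3 - <<'E'
from h import *
from scipy.optimize import least_squares
im,d=get_image('top');c=get_calibration('top')
hsv=cv2.cvtColor(im,cv2.COLOR_BGR2HSV)
def blobs(lo,hi,box):
    m=cv2.inRange(hsv,lo,hi);mm=np.zeros_like(m);x0,y0,x1,y1=box;mm[y0:y1,x0:x1]=m[y0:y1,x0:x1]
    n,l,s,ce=cv2.connectedComponentsWithStats(mm)
    return [(s[i,4],ce[i]) for i in range(1,n) if s[i,4]>8]
y=blobs((20,170,90),(35,255,255),(205,175,305,198));print('yel',y)
r=blobs((0,150,40),(8,255,255),(295,170,325,200));r+=blobs((172,150,40),(180,255,255),(295,170,325,200));print('red',r)
pts=[]
Y=sorted(y,key=lambda b:b[1][0])
for (s,ce),ry in zip(Y,(.108,.036,-.036,-.108)): pts.append((ce,(.08,ry,.039),2))
for q,P in (('fins',(0,0,.022)),('rail',(.08,0,.034)),('tray',(-.03,0,.004)),('infeed',(-.03,-.195,.004))):
    a=tip_of('top',q); pts.append((a[0]['centre'],P,1))
W=np.array([onz(c,*p[0],p[1][2])[:2] for p in pts]);
def f(v):
    out=[]
    for w,p in zip(W,pts):
        C,S=np.cos(v[2]),np.sin(v[2]);x,yy=p[1][:2]
        out+=list(p[2]*(np.array([v[0]+C*x-S*yy,v[1]+S*x+C*yy])-w))
    return out
s=least_squares(f,[.4,0,0],loss='soft_l1',f_scale=.003);print(s.x);print(np.round(np.array(s.fun).reshape(-1,2)*1000,1))
v=s.x;C,S=np.cos(v[2]),np.sin(v[2])
# red/grey by colour
T=lambda x,y:np.array([v[0]+C*x-S*y,v[1]+S*x+C*y])
# overlay
big=cv2.resize(im[150:290,130:360],None,fx=3.4,fy=3.4,interpolation=cv2.INTER_CUBIC)
for x,yy,z in [(.08,a,.042) for a in(.108,.036,-.036,-.108)]+[(0,a,.022) for a in(-.144,-.072,0,.072,.144)]+[(-.066,.148,.01),(-.066,-.238,.01),(.1,.152,.034),(.1,-.152,.034),(.06,.152,.034),(.06,-.152,.034)]:
    u,w=proj(c,[*T(x,yy),z]);cv2.circle(big,(int((u-130+.5)*3.4),int((w-150+.5)*3.4)),3,(255,0,0),-1)
cv2.imwrite('pics/ov.png',big)
ms=masks_of('top','piston')
for m in ms[:4]:
    p=onz(c,*m['centre'],.052);dd=d[m['region']];ys,xs=np.nonzero(m['region'])
    e=p[:2]-v[:2];print(m['p'],m['centre'],'rack',C*e[0]+S*e[1],-S*e[0]+C*e[1],np.median(dd))
np.save('rack.npy',v)
for q in('lock_nut','spanner','box','bearing'):
    for a in look_for('top',q)[:2]: print(q,a['p'],a['centre'],onz(c,*a['centre'],.01))
E
```

```text
yel [(np.int32(48), array([266.70833333, 184.79166667])), (np.int32(48), array([290.58333333, 184.25      ])), (np.int32(46), array([219.26086957, 186.36956522])), (np.int32(45), array([242.93333333, 185.55555556]))]
red [(np.int32(83), array([310.93975904, 184.4939759 ]))]
[0.55485173 0.11069315 0.04074085]
[[-1.6  0.3]
 [-1.2 -0.6]
 [-0.5 -0.8]
 [ 1.6 -0.5]
 [ 1.2 -0.7]
 [ 1.   0.4]
 [ 8.8  0.9]
 [-2.2  5.1]]
0.66 [243.5, 184.3] rack 0.08220063471815174 0.033242042303280504 1.2669123
0.57 [302.7, 222.9] rack -0.03991624454370912 -0.13889684768268593 1.2436123
0.57 [279.8, 255.4] rack -0.13319576297701427 -0.06766667122951492 1.2390648
0.51 [313.5, 255.8] rack -0.13790080237015953 -0.16661240460355536 1.2377136
spanner 0.83 [419.8, 233.4] [ 0.49318369 -0.38650828  0.01      ]
box 0.91 [140.4, 207.9] [0.56790996 0.46717019 0.01      ]
bearing 0.69 [257.6, 207.7] [0.56991464 0.10716248 0.01      ]
bearing 0.66 [186.1, 220.9] [0.52837085 0.32606818 0.01      ]
```

View pics/ov.png

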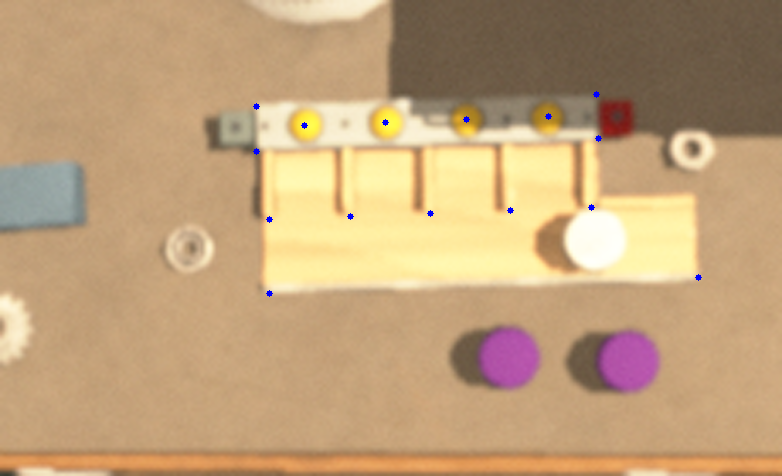

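```bash
python3 - <<'E'
from h import *
o=get_obs();print(R.from_rotvec(o['tool_rot']).as_matrix().round(3),o['opening'],o['t'])
im,d=get_image('top');c=get_calibration('top')
hsv=cv2.cvtColor(im,cv2.COLOR_BGR2HSV)
a=im[205:240,285:325];g=a.min(2);m=(g>200).astype(np.uint8);n,l,s,ce=cv2.connectedComponentsWithStats(m);i=1+np.argmax(s[1:,4]);print(s[i],ce[i]+[285,205])
v=np.load('rack.npy');C,S=np.cos(v[2]),np.sin(v[2])
p=onz(c,*(ce[i]+[285,205]),.052);e=p[:2]-v[:2];print(p,'rack',C*e[0]+S*e[1],-S*e[0]+C*e[1])
for ry in(.108,.036,-.036,-.108,-.144):print(ry,v[0]+C*.08-S*ry,v[1]+S*.08+C*ry)
w=get_calibration('wrist');print(w['position'],o['tool_pos'],rot(w).round(2))
E
```

```text
[[ 0.     0.962  0.274]
 [ 0.     0.274 -0.962]
 [-1.     0.    -0.   ]] 0.08569668673598947 1.4
[ 12   7  17  17 240] [305.08333333 220.00833333]
[ 0.52924467 -0.03677501  0.052     ] rack -0.03159213032335422 -0.1463028321033183
0.108 0.630386553332062 0.22186190147304874
0.036 0.6333190830426574 0.14992164661183438
-0.036 0.6362516127532527 0.07798139175062002
-0.108 0.6391841424638481 0.006041136889405677
-0.144 0.6406504073191459 -0.02992899054120149
[ 0.24769455 -0.58028056  0.37446455] [ 0.17139172 -0.60103074  0.40471599] [[ 0.27 -0.91 -0.3 ]
 [-0.96 -0.26 -0.08]
 [-0.    0.31 -0.95]]
```

carry_out(increments=[[[0,0,-1],[0.6,1,0],0],[[0,0,-1],[0.6,1,0],0],[[0,0,-0.5],[0.6,1,0],0],[[0,0,0],[0.6,1,0],0],[[0,0,0],[0.6,1,0],0],[[0,0,0],[0.6,1,0],0],[[0,0,0],[0.6,1,0],0],[[0,0,0],[0.6,1,0],0]], squeeze=20)

```text
t: 2.25
tool_pos: [0.2685, -0.437, 0.4047]
tool_rot: [1.2, 1.214, -1.201]
contact_force: [-0.3, -0.6, 0.2]
opening: 0.0001
```

carry_out(increments=[[[0,0,0],[0.6,1,0],0],[[0,0,0],[0.6,1,0],0],[[0,0,0],[0.6,1,0],0],[[0,0,0],[0.6,1,0],0],[[0,0,0],[0.6,1,0],0],[[0,0,0],[0.6,1,0],0],[[0,0,0],[0.6,1,0],0],[[0,0,0],[0.6,1,0],0]])

```text
t: 3.05
tool_pos: [0.3674, -0.2696, 0.406]
tool_rot: [1.199, 1.21, -1.201]
contact_force: [0.5, -0.1, 0.1]
opening: 0.0002
```

carry_out(increments=[[[0,0,0],[0.6,1,0],0],[[0,0,0],[0.6,1,0],0],[[0,0,0],[0.6,1,0],0],[[0,0,0],[0.6,1,0],0],[[0,0,0],[0.6,1,0],0],[[0,0,0],[0.6,1,0],0],[[0,0,0],[0.6,1,0],0],[[0,0,0],[0.6,1,0],0]])

```text
t: 3.85
tool_pos: [0.4661, -0.1019, 0.4076]
tool_rot: [1.2, 1.205, -1.2]
contact_force: [0.3, 0.4, 0.4]
opening: -0.0002
```

carry_out(increments=[[[0,0,0],[1,0.7,0],0],[[0,0,0],[1,0.7,0],0],[[0,0,0],[1,0.7,0],0],[[0,0,0],[1,0.7,0],0],[[0,0,0],[1,0.7,0],0],[[0,0,0],[1,0.7,0],0],[[0,0,0],[1,0.7,0],0],[[0,0,0],[1,0.7,0],0]])

```text
t: 4.65
tool_pos: [0.6315, 0.0169, 0.4085]
tool_rot: [1.198, 1.204, -1.197]
contact_force: [-0.1, -0.4, -0.5]
opening: -0.0001
```

```bash
python3 - <<'E'
from h import *
o=get_obs();print(o['tool_pos'],R.from_rotvec(o['tool_rot']).as_matrix().round(3))
c=get_calibration('wrist');im,d=get_image('wrist');v=np.load('rack.npy');C,S=np.cos(v[2]),np.sin(v[2])
T=lambda x,y:np.array([v[0]+C*x-S*y,v[1]+S*x+C*y])
hsv=cv2.cvtColor(im,cv2.COLOR_BGR2HSV);m=cv2.inRange(hsv,(20,150,70),(35,255,255))
n,l,s,ce=cv2.connectedComponentsWithStats(m)
for i in range(1,n):
    if s[i,4]>60:
        p=onz(c,*ce[i],.039);e=p[:2]-v[:2];print(s[i],p.round(4),'rack',C*e[0]+S*e[1],-S*e[0]+C*e[1])
for x,yy,z in [(.08,a,.042) for a in(.108,.036,-.036,-.108)]+[(0,a,.022) for a in(-.144,-.072,0,.072,.144)]+[(-.066,.148,.01),(-.066,-.238,.01),(.1,.152,.034),(.1,-.152,.034),(.06,.152,.034),(.06,-.152,.034)]:
    u,w=proj(c,[*T(x,yy),z]);cv2.circle(im,(int(u),int(w)),3,(255,0,0),-1)
cv2.imwrite('pics/w1.png',im)
E
```

```text
[0.63146265 0.01694727 0.40852052] [[ 0.009  1.     0.013]
 [-0.007  0.013 -1.   ]
 [-1.     0.009  0.007]]
[273 169  25  24 468] [0.6398 0.0049 0.039 ] rack 0.0805549906476942 -0.1091945257713296
[143 171  25  25 469] [0.6351 0.1475 0.039 ] rack 0.08171883959315959 0.03345712105521371
[208 170  25  24 469] [0.6376 0.0761 0.039 ] rack 0.08122878372720675 -0.03796278232611308
[ 79 173  25  24 463] [0.6329 0.2185 0.039 ] rack 0.08237342751103616 0.10456648874631051
```

View pics/w1.png

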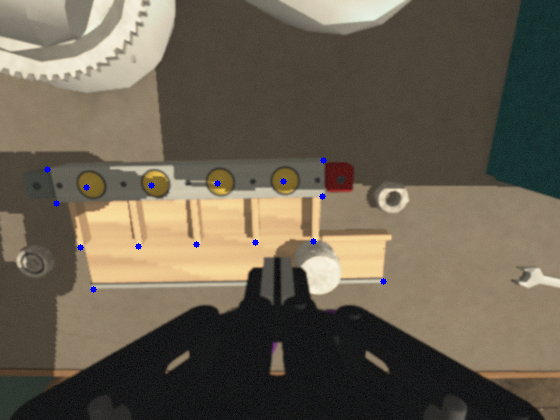

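```bash
python3 - <<'E'
from h import *
c=get_calibration('wrist');im,d=get_image('wrist')
for r in range(5,170,15):
    print(r,[tuple(at(c,u,r,d[r,u]).round(2).tolist()) if d[r,u]>0 else 0 for u in range(10,300,40)])
E
```

```text
5 [(0.77, 0.16, 0.19), (0.77, 0.14, 0.18), (0.78, 0.15, 0.13), (0.81, 0.15, 0.05), (0.82, 0.13, 0.01), (0.82, 0.09, 0.0), (0.82, 0.05, 0.0), (0.78, 0.01, 0.13)]
20 [(0.76, 0.17, 0.18), (0.76, 0.15, 0.17), (0.77, 0.15, 0.13), (0.79, 0.16, 0.05), (0.8, 0.13, 0.01), (0.81, 0.09, 0.0), (0.81, 0.05, -0.0), (0.78, 0.01, 0.12)]
35 [(0.76, 0.18, 0.17), (0.76, 0.16, 0.17), (0.77, 0.17, 0.08), (0.78, 0.16, 0.05), (0.79, 0.13, 0.01), (0.79, 0.09, -0.0), (0.79, 0.05, 0.0), (0.79, 0.0, 0.0)]
50 [(0.76, 0.23, 0.1), (0.75, 0.17, 0.15), (0.77, 0.19, 0.07), (0.77, 0.17, 0.02), (0.78, 0.13, 0.0), (0.78, 0.09, 0.0), (0.78, 0.05, 0.0), (0.78, 0.0, 0.0)]
65 [(0.75, 0.26, 0.07), (0.75, 0.22, 0.07), (0.75, 0.19, 0.06), (0.76, 0.17, 0.02), (0.76, 0.14, -0.0), (0.76, 0.09, 0.0), (0.76, 0.05, 0.0), (0.76, 0.0, 0.0)]
80 [(0.74, 0.32, 0.0), (0.74, 0.26, 0.02), (0.74, 0.21, 0.02), (0.74, 0.18, 0.01), (0.75, 0.14, -0.0), (0.75, 0.09, 0.0), (0.75, 0.05, -0.0), (0.75, 0.0, -0.0)]
95 [(0.73, 0.32, 0.0), (0.73, 0.27, 0.0), (0.73, 0.22, 0.01), (0.73, 0.18, 0.0), (0.73, 0.14, 0.0), (0.73, 0.09, 0.0), (0.73, 0.05, 0.0), (0.73, 0.0, 0.0)]
110 [(0.71, 0.32, 0.0), (0.71, 0.28, 0.0), (0.71, 0.23, -0.0), (0.71, 0.19, -0.0), (0.71, 0.14, -0.0), (0.71, 0.09, -0.0), (0.72, 0.05, 0.0), (0.72, 0.0, 0.0)]
125 [(0.7, 0.33, 0.0), (0.7, 0.28, -0.0), (0.7, 0.23, -0.0), (0.7, 0.19, 0.0), (0.7, 0.14, 0.0), (0.7, 0.09, 0.0), (0.7, 0.05, 0.0), (0.7, 0.0, 0.0)]
140 [(0.68, 0.33, -0.0), (0.68, 0.28, 0.0), (0.68, 0.24, -0.0), (0.68, 0.19, 0.0), (0.68, 0.14, 0.0), (0.68, 0.09, 0.0), (0.68, 0.05, -0.0), (0.68, 0.0, 0.0)]
155 [(0.66, 0.34, 0.0), (0.66, 0.29, 0.0), (0.66, 0.24, 0.0), (0.66, 0.19, -0.0), (0.66, 0.14, 0.0), (0.66, 0.1, 0.0), (0.66, 0.05, 0.0), (0.67, 0.0, 0.0)]
```

```bash
python3 - <<'E'
from h import *
o=get_obs();print(o['q'].round(3) if hasattr(o['q'],'round') else o['q'],o['t'],o['contact_force'])
E
```

```text
[-0.089  0.066  1.594 -0.006  1.473  1.468] 4.75 [ 0.00519862 -0.73287007  0.993761  ]
```

carry_out(increments=[[[0,0,1],[0,-0.5,-0.9],0],[[0,0,1],[0.2,-0.1,-0.9],0],[[0,0,1],[0.2,0,-1],0],[[0,0,1],[0,0,-1],0],[[0,0,1],[0,0,-1],0],[[0,0,1],[0,0,-1],0],[[0,0,1],[0,0,0],0],[[0,0,1],[0,0,0],0]])

```text
t: 5.55
tool_pos: [0.6371, 0.0027, 0.2892]
tool_rot: [0.572, 1.488, -0.56]
contact_force: [-0.0, 0.8, 0.1]
opening: 0.0003
```

```bash
python3 - <<'E'
from h import *
o=get_obs();print(o['q'],o['tool_pos']);print(R.from_rotvec(o['tool_rot']).as_matrix().round(3))
E
```

```text
[-0.1133486   0.17226811  1.6826668   0.00565554  1.27717409  0.60910843] [0.63711374 0.00273048 0.28915853]
[[ 0.01   0.662  0.749]
 [ 0.004  0.749 -0.662]
 [-1.     0.01   0.005]]
```

carry_out(increments=[[[-0.04,0.1,1],[0.1,0.1,-0.5],0],[[0,0,1],[0,0,-0.5],0],[[0,0,1],[0,0,-0.5],0],[[0,0,1],[0,0,-0.5],0],[[0,0,1],[0,0,-0.3],0],[[0,0,1],[0,0,0],0],[[0,0,1],[0,0,0],0],[[0,0,0.5],[0,0,0],0]])

```text
t: 6.35
tool_pos: [0.6349, 0.0009, 0.2414]
tool_rot: [-0.045, 1.575, 0.043]
contact_force: [0.9, 0.8, -0.5]
opening: -0.0001
```

```bash
python3 - <<'E'
from h import *
o=get_obs();print(o['q'],o['tool_pos'],o['contact_force']);print(R.from_rotvec(o['tool_rot']).as_matrix().round(3))
E
```

```text
[-0.11539986  0.22455787  1.70959704 -0.00175396  1.2117155  -0.17095964] [0.63488999 0.00092824 0.24137582] [ 0.94222711  0.83046039 -0.53895098]
[[-0.004 -0.056  0.998]
 [-0.001  0.998  0.056]
 [-1.    -0.001 -0.004]]
```

carry_out(increments=[[[0,0,-0.2],[0.25,0.22,-0.4],0],[[0,0,0],[0,0,-0.4],0],[[0,0,0],[0,0,-0.3],0],[[0,0,0],[0,0,0],0]])

```text
t: 6.75
tool_pos: [0.6392, 0.0048, 0.2174]
tool_rot: [-0.025, 1.576, 0.023]
contact_force: [-0.0, 0.5, -1.1]
opening: 0.0
```

carry_out(increments=[[[0,0,0],[0,0,-0.2],0],[[0,0,0],[0,0,-0.17],0],[[0,0,0],[0,0,0],0]])

```text
t: 7.05
tool_pos: [0.6396, 0.0047, 0.21]
tool_rot: [-0.025, 1.575, 0.023]
contact_force: [-1.7, -0.6, 2.0]
opening: -0.0003
```

```bash
python3 - <<'E'
from h import *
o=get_obs();print(o['tool_pos'],o['contact_force'])
im,d=get_image('side');cv2.imwrite('pics/s1.png',cv2.resize(im[150:290,240:400],None,fx=4,fy=4,interpolation=cv2.INTER_CUBIC))
im,d=get_image('wrist');cv2.imwrite('pics/w2.png',im)
o=get_obs();print(o['tool_pos'],o['contact_force'])
E
```

```text
[0.63959599 0.00470684 0.21003478] [-1.66831798 -0.64198659  1.98852704]
[0.63961148 0.00473196 0.21043559] [-1.31410102  0.66475967  2.6341377 ]
```

View pics/w2.png

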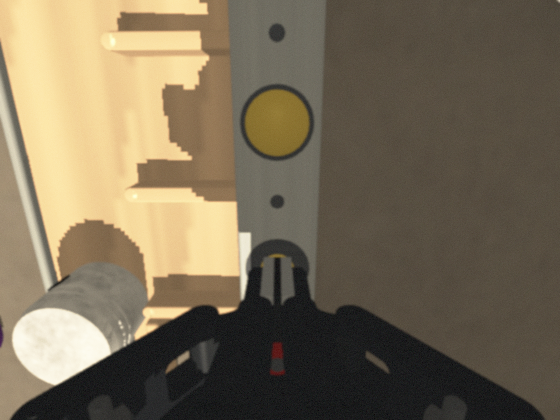

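carry_out(increments=[[[0,0,0],[0,0,-0.1],0],[[0,0,0],[0,0,0],0],[[0,0,0],[0,0,0],0]])

```text
t: 7.45
tool_pos: [0.6397, 0.0047, 0.2093]
tool_rot: [-0.025, 1.575, 0.023]
contact_force: [-0.9, -0.3, 2.8]
opening: 0.0
```

```bash
python3 - <<'E'
from h import *
for i in range(3):
    o=get_obs();print(o['tool_pos'],o['contact_force']);get_image('top')
E
```

```text
[0.63970438 0.00471804 0.20930715] [-0.86914635 -0.2984253   2.84010053]
[0.63972549 0.0047057  0.209312  ] [-0.9170227  -0.17690296  2.24070977]
[0.63968818 0.00473185 0.20923794] [-1.37730881 -0.51912058  3.0984895 ]
```

carry_out(increments=[[[0,0,0],[0,0,0.5],0],[[0,0,0],[0,0.5,0.1],0],[[0,0,0],[-0.03,0.8,0],0],[[0,0,0],[-0.04,0.8,0],0],[[0,0,0],[-0.03,0.8,0],0],[[0,0,0],[-0.02,0.5,0],0],[[0,0,0],[0,0,0],0]])

```text
t: 8.3
tool_pos: [0.6364, 0.0802, 0.2209]
tool_rot: [-0.026, 1.575, 0.025]
contact_force: [0.7, 0.8, -0.4]
opening: -0.0
```

carry_out(increments=[[[0,0,0],[0,-0.15,-0.2],0],[[0,0,0],[0,0,-0.2],0],[[0,0,0],[0,0,-0.2],0],[[0,0,0],[0,0,0],0]])

```text
t: 8.7
tool_pos: [0.6366, 0.0772, 0.2086]
tool_rot: [-0.025, 1.574, 0.025]
contact_force: [-1.2, 2.5, 2.5]
opening: -0.0003
```

```bash
python3 - <<'E'
from h import *
for i in range(3):
    o=get_obs();print(o['tool_pos'],o['contact_force']);get_image('top')
E
```

```text
[0.63663723 0.07715226 0.20856552] [-1.21281717  2.4635569   2.45121859]
[0.6366863  0.07710769 0.20884483] [-1.45986869  1.64881651  3.4394279 ]
[0.636672   0.07711028 0.20896113] [-1.02046542  1.38356536  3.47868331]
```

Dome c is pressed (about 3 N). On to dome b.

carry_out(increments=[[[0,0,0],[0,0,0.5],0],[[0,0,0],[0,0.5,0.1],0],[[0,0,0],[-0.03,0.8,0],0],[[0,0,0],[-0.04,0.8,0],0],[[0,0,0],[-0.03,0.8,0],0],[[0,0,0],[-0.02,0.35,0],0],[[0,0,0],[0,0,0],0]])

```text
t: 9.55
tool_pos: [0.6333, 0.1482, 0.2211]
tool_rot: [-0.028, 1.574, 0.025]
contact_force: [0.4, 0.3, 0.1]
opening: 0.0001
```

carry_out(increments=[[[0,0,0],[0,0,-0.2],0],[[0,0,0],[0,0,-0.2],0],[[0,0,0],[0,0,-0.2],0],[[0,0,0],[0,0,0],0]])

```text
t: 9.95
tool_pos: [0.6335, 0.1485, 0.2086]
tool_rot: [-0.027, 1.574, 0.025]
contact_force: [-1.5, 1.2, 3.1]
opening: -0.0004
```

```bash
python3 - <<'E'
from h import *
for i in range(3):
    o=get_obs();print(o['tool_pos'],o['contact_force']);get_image('top')
im,d=get_image('wrist');cv2.imwrite('pics/w3.png',im)
E
```

```text
[0.633508   0.14845601 0.20861515] [-1.45627009  1.18686437  3.06924429]
[0.6335202  0.14848081 0.20890916] [-0.15960018  2.41003043  3.50560805]
[0.63351385 0.14848909 0.20906085] [-1.33546048  1.18528332  2.30806041]
```

View pics/w3.png

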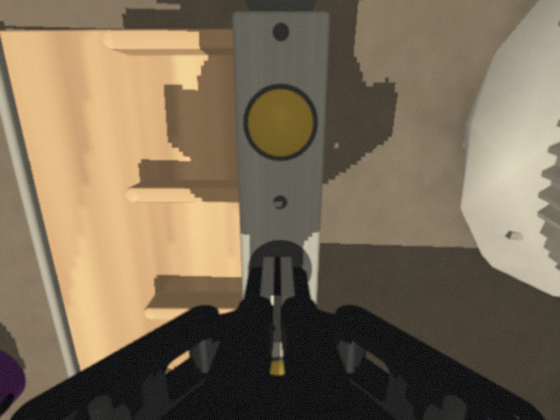

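carry_out(increments=[[[0,0,0],[0,0,1],0],[[0,0,0],[0,0,1],0],[[0,0,0],[0,0,1],0],[[0,0,0],[-0.4,-1,0.7],0],[[0,0,0],[-0.4,-1,0],0],[[0,0,0],[-0.4,-1,0],0.38],[[0,0,0],[-0.4,-1,0],0.38],[[0,0,0],[-0.4,-1,0],0.38]])

```text
t: 10.95
tool_pos: [0.5917, 0.0438, 0.2831]
tool_rot: [-0.037, 1.574, 0.02]
contact_force: [0.4, -0.5, 0.1]
opening: 0.0324
```

carry_out(increments=[[[0,0,0],[-0.4,-1,0],0.38],[[0,0,0],[-0.4,-1,0],0.38],[[0,0,0],[-0.4,-1,0],0.38],[[0,0,0],[-0.4,-1,0],0.38],[[0,0,0],[-0.4,-1,0],0.38],[[0,0,0],[-0.4,-1,0],0.38],[[0,0,0],[-0.4,-1,0],0.38],[[0,0,0],[0,0,0],0.38]])

```text
t: 11.75
tool_pos: [0.5303, -0.1068, 0.2799]
tool_rot: [-0.04, 1.577, 0.01]
contact_force: [-0.2, -0.2, -0.2]
opening: 0.0322
```

```bash
python3 - <<'E'
from h import *
o=get_obs();print(o['tool_pos'],o['opening'],o['q']);print(R.from_rotvec(o['tool_rot']).as_matrix().round(3))
v=np.array([.555,.1105,.036]);C,S=np.cos(v[2]),np.sin(v[2])
T=lambda x,y:np.array([v[0]+C*x-S*y,v[1]+S*x+C*y])
for n in('top','wrist'):
    c=get_calibration(n);im,d=get_image(n)
    for x,yy,z in [(0,a,.022) for a in(-.144,-.072,0,.072,.144)]+[(-.066,.148,.01),(-.066,-.238,.01),(0,-.238,.022)]:
        u,w=proj(c,[*T(x,yy),z]);cv2.circle(im,(int(u),int(w)),2,(255,0,0),-1)
    if n=='top': im=cv2.resize(im[150:290,190:350],None,fx=4,fy=4,interpolation=cv2.INTER_CUBIC)
    for m in masks_of(n,'piston')[:3]:
        print(n,m['p'],m['centre'],onz(c,*m['centre'],.03))
    cv2.imwrite(f'pics/{n}4.png',im)
E
```

```text
[ 0.53034991 -0.10678526  0.27987129] 0.03223321276971547 [-0.33225737 -0.03520615  1.91780308 -0.0213608   1.25859196 -0.35744109]
[[-0.006 -0.032  0.999]
 [-0.019  0.999  0.032]
 [-1.    -0.019 -0.007]]
top 0.67 [278.0, 254.7] [0.42643519 0.0433196  0.03      ]
top 0.61 [303.0, 220.6] [ 0.52914272 -0.03155601  0.03      ]
wrist 0.95 [282.8, 117.6] [ 0.53110267 -0.03669507  0.03      ]
wrist 0.82 [125.2, 15.8] [0.43268592 0.02000101 0.03      ]
wrist 0.57 [123.3, 155.2] [ 0.42123518 -0.065324    0.03      ]
```

View pics/wrist4.png

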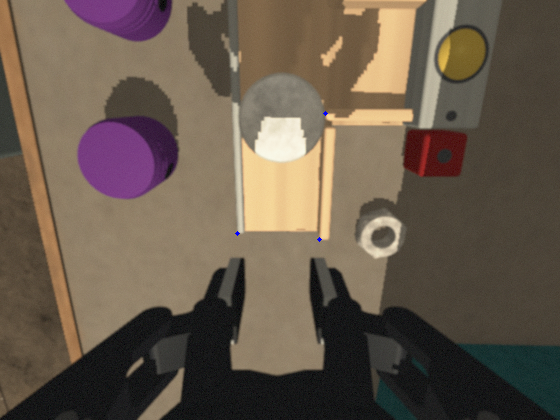

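View pics/top4.png

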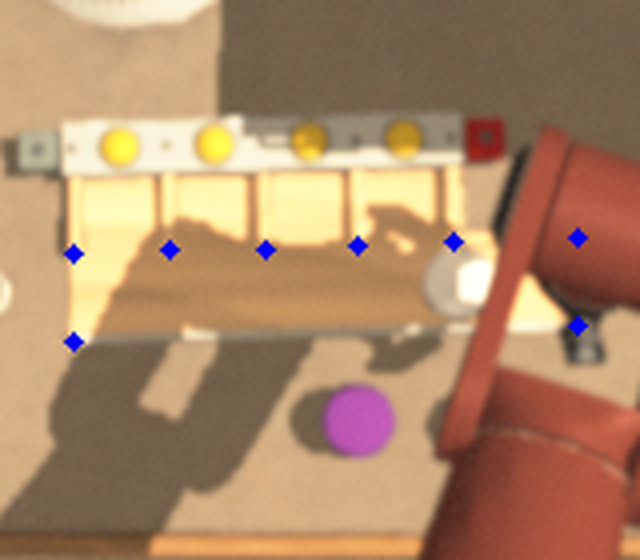

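carry_out(increments=[[[0.19,-0.06,0],[0.03,0,-0.9],0.38],[[0,0,0],[0,0,-0.9],0.38],[[0,0,0],[0,0,-0.9],0.38],[[0,0,0],[0,0,-0.9],0.38],[[0,0,0],[0,0,-0.35],0.38],[[0,0,0],[0,0,0],0.38]])

```text
t: 12.55
tool_pos: [0.5344, -0.0995, 0.2001]
tool_rot: [-0.034, 1.566, 0.034]
contact_force: [-0.2, -0.1, -0.2]
opening: 0.0326
```

```bash
python3 - <<'E'
from h import *
o=get_obs();print(o['tool_pos'],o['opening']);print(R.from_rotvec(o['tool_rot']).as_matrix().round(3))
n='wrist';im,d=get_image(n);cv2.imwrite('pics/w5.png',im)
E
```

```text
[ 0.5344312  -0.09950325  0.20008478] 0.03260340485840179
[[ 0.005 -0.043  0.999]
 [ 0.     0.999  0.043]
 [-1.     0.     0.005]]
```

View pics/w5.png

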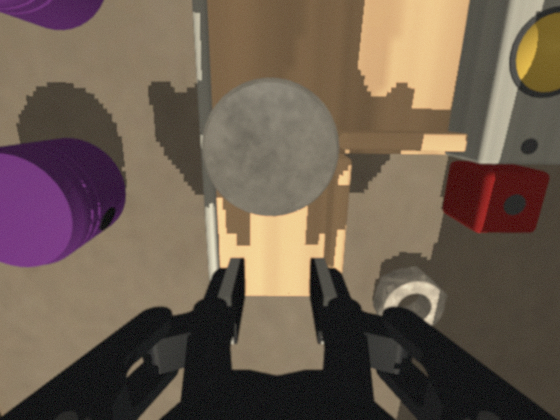

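carry_out(increments=[[[0,0.05,0],[-0.12,0.4,-0.1],0.38],[[0,0,0],[-0.02,0.4,0],0.38],[[0,0,0],[-0.02,0.4,0],0.38],[[0,0,0],[-0.02,0.4,0],0.38],[[0,0,0],[-0.02,0.4,0],0.38],[[0,0,0],[-0.02,0.4,0],0.38],[[0,0,0],[-0.02,0.4,0],0.38]])

```text
t: 13.3
tool_pos: [0.531, -0.0393, 0.2027]
tool_rot: [-0.036, 1.564, 0.032]
contact_force: [0.2, 0.2, -0.1]
opening: 0.0329
```

```bash
python3 - <<'E'
from h import *
o=get_obs();print(o['tool_pos'],o['opening'],o['contact_force']);print(R.from_rotvec(o['tool_rot']).as_matrix().round(3))
n='wrist';im,d=get_image(n);cv2.imwrite('pics/w6.png',im)
E
```

```text
[ 0.53101234 -0.03930392  0.20265479] 0.032885359852280825 [ 0.23279708  0.18493976 -0.14305427]
[[ 0.007 -0.043  0.999]
 [-0.003  0.999  0.043]
 [-1.    -0.003  0.007]]
```

View pics/w6.png

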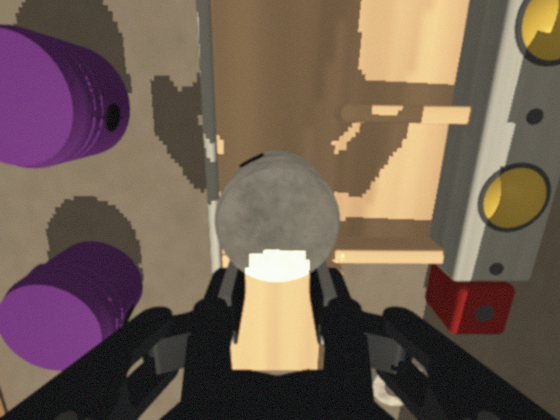

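carry_out(increments=[[[0,0.05,0],[-0.02,0.4,-0.08],0.38],[[0,0,0],[-0.02,0.4,-0.05],0.38],[[0,0,0],[-0.02,0.4,-0.05],0.38],[[0,0,0],[-0.02,0.4,-0.05],0.38],[[0,0,0],[-0.02,0.4,-0.03],0.38],[[0,0,0],[-0.02,0.4,-0.03],0.38],[[0,0,0],[-0.02,0.4,-0.03],0.38],[[0,0,0],[-0.02,0.4,-0.03],0.38]])

```text
t: 14.15
tool_pos: [0.5289, 0.0297, 0.1973]
tool_rot: [-0.038, 1.565, 0.03]
contact_force: [-0.3, -2.9, 1.5]
opening: 0.0327
```

```bash
python3 - <<'E'
from h import *
o=get_obs();print(o['tool_pos'],o['opening'],o['contact_force']);print(R.from_rotvec(o['tool_rot']).as_matrix().round(3))
n='wrist';im,d=get_image(n);cv2.imwrite('pics/w7.png',im)
E
```

```text
[0.52890894 0.02970758 0.19730664] 0.03267495319471874 [-0.26987315 -2.9156216   1.49529543]
[[ 0.006 -0.044  0.999]
 [-0.005  0.999  0.044]
 [-1.    -0.005  0.006]]
```

View pics/w7.png

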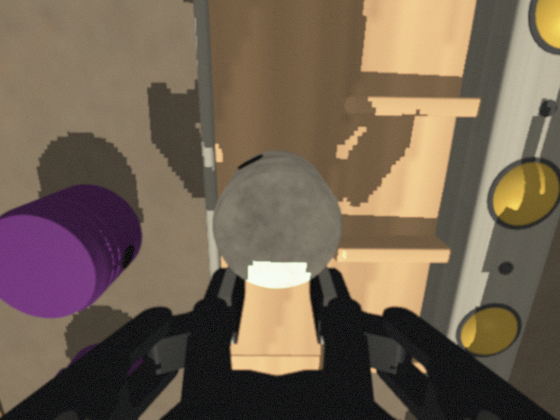

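carry_out(increments=[[[0,0,0],[-0.02,0.4,0],0.38],[[0,0,0],[-0.02,0.4,0],0.38],[[0,0,0],[-0.02,0.4,0],0.38],[[0,0,0],[-0.02,0.4,0],0.38],[[0,0,0],[-0.02,0.4,0],0.38],[[0,0,0],[-0.02,0.4,0],0.38],[[0,0,0],[-0.02,0.4,0],0.38],[[0,0,0],[-0.02,0.3,0],0.38]])

```text
t: 15.0
tool_pos: [0.5248, 0.098, 0.1967]
tool_rot: [-0.038, 1.566, 0.031]
contact_force: [1.1, -2.1, 2.2]
opening: 0.0324
```

```bash
python3 - <<'E'
from h import *
o=get_obs();print(o['tool_pos'],o['opening'],o['contact_force'])
v=np.array([.555,.1105,.036]);C,S=np.cos(v[2]),np.sin(v[2])
T=lambda x,y:np.array([v[0]+C*x-S*y,v[1]+S*x+C*y])
c=get_calibration('wrist');n='wrist';im,d=get_image(n)
for yy in (0,.036,.072):
    for x in(-.03,0):
        u,w=proj(c,[*T(x,yy),.022]);cv2.circle(im,(int(u),int(w)),2,(255,0,0),-1)
m=masks_of(n,'piston')[0];ys,xs=np.nonzero(m['region']);print(m['p'],m['centre'],xs.min(),xs.max(),ys.min(),ys.max())
cv2.imwrite('pics/w8.png',im)
E
```

```text
[0.52480856 0.09798334 0.19666067] 0.032444014394587634 [ 1.14430915 -2.1386636   2.21939516]
0.86 [76.6, 334.6] 21 144 295 396
```

View pics/w8.png

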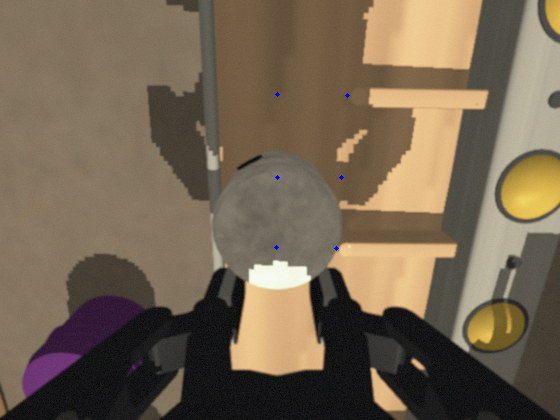

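```bash
python3 - <<'E'
from h import *
c=get_calibration('wrist');v=np.array([.555,.1105,.036]);C,S=np.cos(v[2]),np.sin(v[2])
for px in((278,211),(278,217)):
    p=onz(c,*px,.052);e=p[:2]-v[:2];print(p,C*e[0]+S*e[1],-S*e[0]+C*e[1])
E
```

```text
[0.52382134 0.13908628 0.052     ] -0.030129574554924578 0.02968995146444411
[0.52393105 0.13667365 0.052     ] -0.030106776328595725 0.02727493160982527
```

carry_out(increments=[[[0,0,0],[-0.02,0.3,0],0.38],[[0,0,0],[-0.02,0.3,0],0.38],[[0,0,0],[0,0.05,0],0.38],[[0,0,0],[0,0,0],0.38]])

```text
t: 15.5
tool_pos: [0.5235, 0.112, 0.196]
tool_rot: [-0.038, 1.568, 0.032]
contact_force: [0.2, -2.3, 2.3]
opening: 0.0328
```

```bash
python3 - <<'E'
from h import *
o=get_obs();print(o['tool_pos'],o['opening'],o['contact_force'])
c=get_calibration('wrist');im,d=get_image('wrist');cv2.imwrite('pics/w9.png',im)
v=np.array([.555,.1105,.036]);C,S=np.cos(v[2]),np.sin(v[2])
for px in((278,211),(278,217)):
    p=onz(c,*px,.052);e=p[:2]-v[:2];print(p,C*e[0]+S*e[1],-S*e[0]+C*e[1])
E
```

```text
[0.52353704 0.11201298 0.19602118] 0.03276901737343679 [ 0.15931091 -2.3046905   2.25564375]
[0.52265056 0.15291161 0.052     ] -0.030801991737396322 0.04354845770942021
[0.5227597  0.15050643 0.052     ] -0.030779491212118346 0.041140907941702
```

View pics/w9.png

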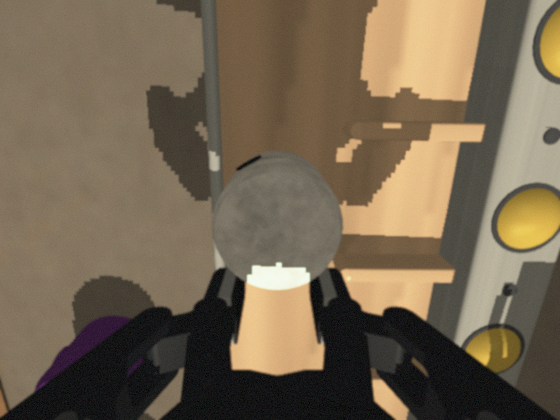

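carry_out(increments=[[[0,0,0],[0,-0.5,0],0.38],[[0,0,0],[0,-0.3,0.5],0.38],[[0,0,0],[0,0,1],0.38],[[0,0,0],[0,0,1],0.38],[[0,0,0],[0,0,0.5],0.38],[[0,0,-1],[-0.6,0.3,0],0.38],[[0,0,-1],[-0.6,0.3,0],0.38],[[0,0,-1],[-0.6,0.3,0],0.38]])

```text
t: 16.35
tool_pos: [0.4866, 0.1098, 0.26]
tool_rot: [0.214, 1.558, -0.214]
contact_force: [-0.2, 0.4, 0.2]
opening: 0.0322
```

carry_out(increments=[[[0,0,-1],[-0.6,0.3,0],0.38],[[0,0,-1],[-0.3,0.3,0],0.38],[[0,0,-1],[0,0.3,0],0.38],[[0,0,-1],[0,0.3,0],0.38],[[0,0,-1],[0,0.3,0],0.38],[[0,0,-1],[0,0,0],0.38],[[0,0,-1],[0,0,0],0.38],[[0,0,-1],[0,0,0],0.38]])

```text
t: 17.15
tool_pos: [0.4653, 0.1391, 0.2607]
tool_rot: [0.864, 1.393, -0.862]
contact_force: [-0.4, 0.5, -0.2]
opening: 0.0324
```

carry_out(increments=[[[0,0,-1],[0,0,0],0.38],[[0,0,-1],[0,0,0],0.38],[[0,0,-1],[0,0,0],0.38],[[0,0,0],[0,0,0],0.38]])

```text
t: 17.55
tool_pos: [0.4648, 0.1378, 0.261]
tool_rot: [1.102, 1.276, -1.099]
contact_force: [0.3, 0.3, 0.3]
opening: 0.0324
```

```bash
python3 - <<'E'
from h import *
o=get_obs();print(o['tool_pos'],o['opening'],o['contact_force'],o['q'].round(2));print(R.from_rotvec(o['tool_rot']).as_matrix().round(3))
c=get_calibration('wrist');im,d=get_image('wrist')
v=np.array([.555,.1105,.036]);C,S=np.cos(v[2]),np.sin(v[2])
for m in masks_of('wrist','piston')[:3]:
    p=onz(c,*m['centre'],.045);e=p[:2]-v[:2];print(m['p'],m['centre'],p,C*e[0]+S*e[1],-S*e[0]+C*e[1])
cv2.imwrite('pics/w10.png',im)
E
```

```text
[0.46484414 0.1378426  0.26100351] 0.032357451283825646 [0.27289607 0.32869218 0.25929279] [ 0.13 -0.15  2.06  0.    1.23  1.56]
[[ 0.001  0.989  0.147]
 [ 0.002  0.147 -0.989]
 [-1.     0.001 -0.002]]
0.66 [281.1, 146.1] [0.52354153 0.14360193 0.045     ] -0.030246671638765824 0.03421274712564753
0.64 [522.3, 309.4] [ 0.43792519 -0.03920964  0.045     ] -0.1223873330376325 -0.1453988570567848
0.61 [399.9, 287.6] [0.4424629 0.050205  0.045    ] -0.11463433488607558 -0.05620547249169235
```

View pics/w10.png

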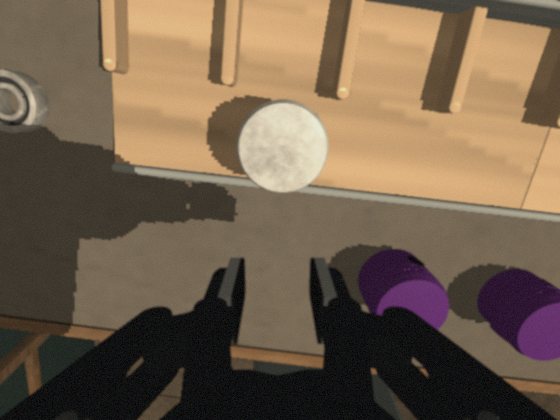

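carry_out(increments=[[[0,0,-0.8],[0,0.2,-0.7],0.38],[[0,0,-0.3],[0,0,-0.7],0.38],[[0,0,0],[0,0,-0.7],0.38],[[0,0,0],[0,0,-0.7],0.38],[[0,0,0],[0,0,-0.1],0.38],[[0,0,0],[0,0,0],0.38]])

```text
t: 18.25
tool_pos: [0.4651, 0.1415, 0.2015]
tool_rot: [1.18, 1.23, -1.173]
contact_force: [0.4, 0.0, -0.3]
opening: 0.0322
```

```bash
python3 - <<'E'
from h import *
o=get_obs();print(o['tool_pos'],o['opening'],o['contact_force']);print(R.from_rotvec(o['tool_rot']).as_matrix().round(3))
im,d=get_image('wrist')
cv2.imwrite('pics/w11.png',im)
E
```

```text
[0.46510759 0.14147608 0.20151974] 0.032237812038699076 [ 0.37106251  0.00985531 -0.33245377]
[[ 0.003  0.999  0.044]
 [ 0.003  0.044 -0.999]
 [-1.     0.003 -0.003]]
```

View pics/w11.png

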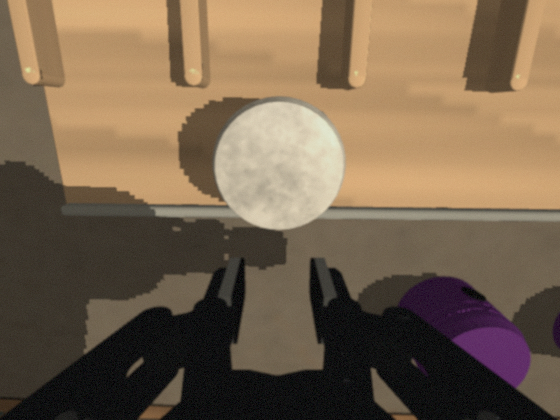

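carry_out(increments=[[[0,0,0],[0.4,0.015,-0.05],0.38],[[0,0,0],[0.4,0.015,0],0.38],[[0,0,0],[0.4,0.015,0],0.38],[[0,0,0],[0.4,0.015,0],0.38],[[0,0,0],[0.4,0.015,0],0.38],[[0,0,0],[0.4,0.015,0],0.38]])

```text
t: 18.9
tool_pos: [0.5176, 0.1435, 0.2026]
tool_rot: [1.18, 1.229, -1.17]
contact_force: [-0.7, -0.1, -0.2]
opening: 0.0322
```

```bash
python3 - <<'E'
from h import *
o=get_obs();print(o['tool_pos'],o['opening'],o['contact_force']);print(R.from_rotvec(o['tool_rot']).as_matrix().round(3))
im,d=get_image('wrist')
cv2.imwrite('pics/w12.png',im)
E
```

```text
[0.51763539 0.14350367 0.20258974] 0.03221986520051612 [-0.67887883 -0.08228818 -0.17556116]
[[ 0.005  0.999  0.045]
 [ 0.003  0.045 -0.999]
 [-1.     0.005 -0.003]]
```

View pics/w12.png

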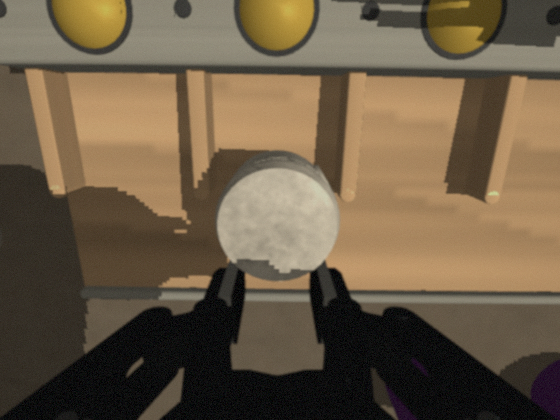

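carry_out(increments=[[[0,0,0],[0.4,0.015,-0.08],0.38],[[0,0,0],[0.4,0.015,-0.05],0.38],[[0,0,0],[0.4,0.015,0],0.38],[[0,0,0],[0.25,0.01,0],0.38],[[0,0,0],[0.15,0,0],0.38]])

```text
t: 19.45
tool_pos: [0.5535, 0.1448, 0.2003]
tool_rot: [1.181, 1.228, -1.17]
contact_force: [-2.3, 0.4, 1.8]
opening: 0.0324
```

```bash
python3 - <<'E'
from h import *
o=get_obs();print(o['tool_pos'],o['opening'],o['contact_force']);print(R.from_rotvec(o['tool_rot']).as_matrix().round(3))
im,d=get_image('wrist')
cv2.imwrite('pics/w13.png',im)
E
```

```text
[0.5535437  0.14476162 0.20033941] 0.03240952781679914 [-2.31106591  0.38100257  1.84297207]
[[ 0.006  0.999  0.045]
 [ 0.003  0.045 -0.999]
 [-1.     0.006 -0.003]]
```

View pics/w13.png

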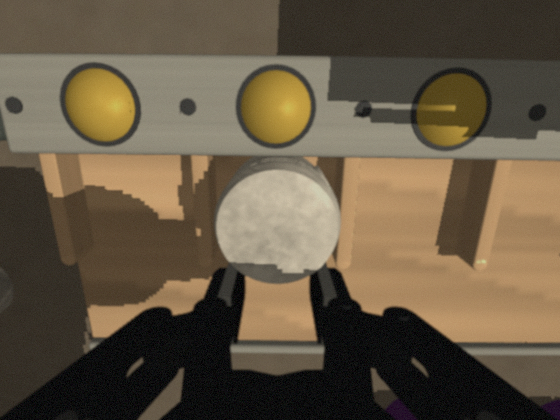

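carry_out(increments=[[[0,0,0],[0.12,0,0],0.38],[[0,0,0],[0.1,0,0],0.38]])

```text
t: 19.7
tool_pos: [0.5563, 0.1449, 0.2]
tool_rot: [1.175, 1.236, -1.178]
contact_force: [-10.5, -0.4, 8.4]
opening: 0.0324
```

carry_out(increments=[[[0,0,0],[0.1,0,0],0.38],[[0,0,0],[0.05,0,0],0.38]])

```text
t: 19.9
tool_pos: [0.5575, 0.145, 0.2001]
tool_rot: [1.17, 1.243, -1.185]
contact_force: [-4.8, -0.7, 3.4]
opening: 0.0324
```

```bash
python3 - <<'E'
from h import *
o=get_obs();print(o['tool_pos'],o['opening'],o['contact_force']);print(R.from_rotvec(o['tool_rot']).as_matrix().round(3))
im,d=get_image('wrist')
cv2.imwrite('pics/w14.png',im)
im,d=get_image('side')
cv2.imwrite('pics/s14.png',cv2.resize(im[140:280,240:400],None,fx=4,fy=4,interpolation=cv2.INTER_CUBIC))
E
```

```text
[0.55754    0.14498991 0.20013783] 0.03241959596963153 [-4.81997255 -0.69650022  3.36898629]
[[-0.014  0.999  0.046]
 [ 0.002  0.046 -0.999]
 [-1.    -0.014 -0.002]]
```

View pics/w14.png

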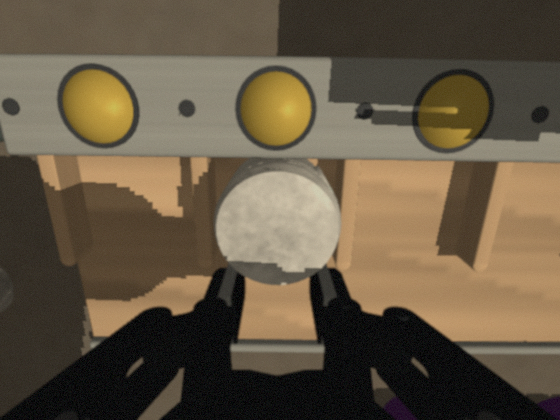

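View pics/s14.png

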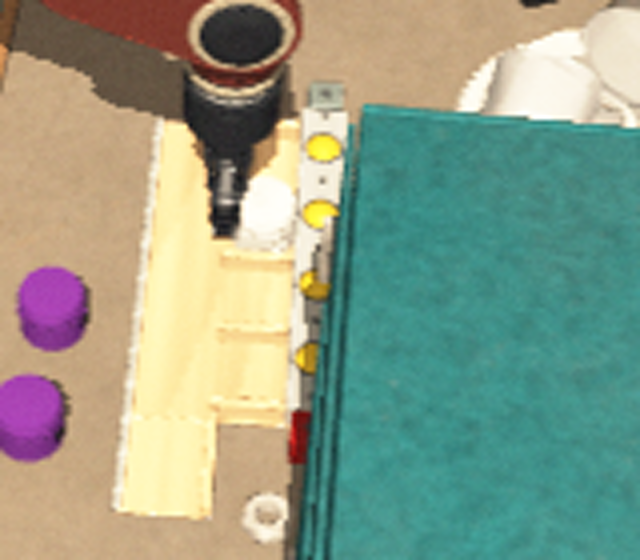

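Home contact: the push force rose and the tip stopped. I'll retreat and check.

carry_out(increments=[[[0,0,0],[-0.3,0,0],0.38],[[0,0,0],[-0.7,0,0],0.38],[[0,0,0],[-0.7,0,0.3],0.38],[[0,0,0],[0,0,1],0.38],[[0,0,0],[0,0,1],0.38],[[0,0,0],[0,0,1],0.38],[[0,0,0],[0,0,0],0.38]])

```text
t: 20.7
tool_pos: [0.5201, 0.1448, 0.2666]
tool_rot: [1.172, 1.24, -1.182]
contact_force: [-0.1, -0.5, 0.2]
opening: 0.0327
```

```bash
python3 - <<'E'
from h import *
o=get_obs();print(o['t'],o['tool_pos'])
c=get_calibration('wrist');im,d=get_image('wrist')
v=np.array([.555,.1105,.036]);C,S=np.cos(v[2]),np.sin(v[2])
for m in masks_of('wrist','piston')[:2]:
    p=onz(c,*m['centre'],.047);e=p[:2]-v[:2];print(m['p'],m['centre'],C*e[0]+S*e[1],-S*e[0]+C*e[1])
    ys,xs=np.nonzero(m['region']);P=np.array([at(c,x,y,d[y,x]) for x,y in zip(xs,ys) if d[y,x]>0]);P=P[abs(P[:,2]-.052)<.006]
    if len(P)>50:
        A=np.c_[P[:,:2],np.ones(len(P))];print('top plane',np.linalg.lstsq(A,P[:,2],rcond=None)[0],P[:,2].mean()); (cx,cy),r=cv2.minEnclosingCircle(P[:,:2].astype(np.float32));e=np.array([cx,cy])-v[:2];print('rack',C*e[0]+S*e[1],-S*e[0]+C*e[1],r)
cv2.imwrite('pics/w15.png',im)
E
```

```text
20.7 [0.52010982 0.1448206  0.26660762]
0.9 [400.2, 306.4] -0.0877661810442491 -0.052306416580036666
top plane [0.04954883 0.06090294 0.02500709] 0.047739586288151496
rack -0.13997112925646193 -0.0736979187441122 0.010126540437340736
0.64 [278.5, 124.9] 0.034754975292384326 0.034921871439836494
top plane [-0.00790521 -0.00070995  0.05563577] 0.050879760694703235
rack 0.03372903844637401 0.034577488790818574 0.026721669360995293
```

View pics/w15.png

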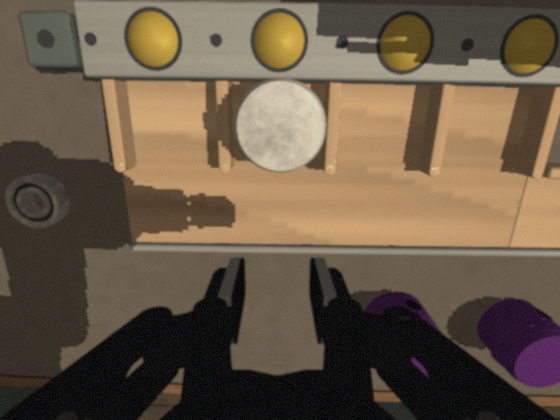

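```bash
python3 -c "
from station import *
print(finish_job())"
```

```text
the job is handed in; nothing more can be done
None
```

The job is handed in with the piston home in the third bay; it gave no verdict.

- **Domes:** The red block is at the right end, so I pressed the domes of bays 1, 2 and 3 (d, c, b) in that order with the closed fingertips, lifting between them. The wrist force read about 2 to 3.5 N on each. The fingertip height worked out to roughly 6 mm of travel, but I had no direct reading of the plungers. I never went over the fourth dome (a).
- **Piston:** I pushed it along the tray and into the third bay with the half-open fingers until the push force rose to about 10 N and the fingertips stopped moving.
- **Final check:** After backing off, the wrist camera depth put the piston at rack x = 0.034 and y = 0.035. The target was about 0.033 and 0.036. Its top was level, so it stands upright.
- **Disagreements:**
  - On the last nudge the force fell from 10 N to about 5 N as the tool tilted slightly. The final picture shows the piston still against the rail.
  - I did not measure the carton, bearing, nut and spanner again at the end. The arm stayed clear of them.

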